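Wedge the rocking drawer chest

ROBOT

A 6-joint arm with a two-finger parallel gripper is mounted at the origin on the work surface. World frame = base frame: x ahead of the robot, y to its left, z up, the work surface at z = 0. Lengths are in m, angles in rad, forces in N, time in s.
With the tool pointing down it reaches from about 0.3 to 0.875 m from the base axis. Payload 6.4 kg.
Tool frame: the origin (TCP) lies between the finger pads; the fingertips stand 8 mm ahead of it and the grasp point (between the pads) lies 11 mm behind it; z points along the fingers, y is the direction in which the jaws open and shut (so a half turn about z gives the same grasp; the last joint's range is limited). The gripper opens to 85 mm and grips with 20 to 120 N. Pads are 22 mm wide; open, the fingers measure 114 mm over their backs; the gripper's body (76 mm by 85 mm) begins 54 mm behind the grasp point. The pads swing forward as they close: fully open they stand 13 mm farther back than shut.
Start: joints at [1.085, 0.181, 1.607, -0, 1.354, -0.206], TCP at [0.159, 0.553, 0.239] pointing down, gripper open.
Joint ranges: [-2.99, 2.99], [-0.89, 2.07], [0.3, 2.58], [-1.14, 4.28], [0, 2.63], [-3.12, 3.12]. Speed limits (rad/s): [2.57, 2.57, 3.01, 3.14, 3.14, 3.14].

INTERFACE

Orientations are given as a unit quaternion [w, x, y, z].
In Python, from bench import monitor, viewer, workorder, spotter gives the robot as it stands. The module is installed in compiled form; this text tells all that it offers.
- The arm moves only by the tool move_arm, never from a script. Its argument "motion" is a list of rows, each a list of 3 entries, a list of its own where there are three numbers: the shift along the tool's x, y, z in units of 60 mm (1.0 is 60 mm), then the turn, a rotation vector about the tool's x, y, z in units of 8 degrees (1.0 is 8 degrees), then the opening in per cent of the stroke, from 0 (shut) to 100 (fully open). In form: [[[dx, dy, dz], [rx, ry, rz], grip], ...]. A call has 1 to 10 rows; each row is the pose to reach, as a shift and turn from the pose commanded when the call began, along the tool's axes at that moment; what a row does not reach only later rows make up. A row lasts 1/8 s, in which the tool goes at most 62.5 mm and 10.7 degrees, less where a joint would pass 70% of its speed; a pose out of reach is approached as far as the arm can. A call with a gripper value outside its range is refused whole. The fingers move at their own pace and stop on an object; the grip force is fixed at half the most. Time passes only in rows, so rows that repeat a pose let the fingers close. It gives the time, the measured TCP pose, the force and the opening at its end, in the units of the state.
- monitor.get_obs(): the state, without advancing time (a new reading comes with each control period).
- viewer.camera(name): name is "scene" or "top"; returns the picture (480x640x3 uint8, blue, green, red); there is no depth.
- viewer.calibration(name): a dict with "fovy" (degrees; the focal length in pixels is half the picture's height over the tangent of half this angle, whatever the lens; pixels are square), "cx", "cy" (the principal point, pixels), "distortion" ([k1, k2, p1, p2, k3] as OpenCV has them; the pictures are not rectified), "extrinsics" (4x4, takes a point from camera to world coordinates). Camera axes: x right, y down, z forward; pixel columns grow to the right and rows downward; lengths in m; the calibration is good to about 2 mm. A picture is of the moment at which its call begins. calibration takes no time and is no camera call.
- workorder.hand_in(): hands the job in, once; it reports no verdict.
Trained networks look in the newest picture that a camera, given by its name, has taken for a name from the list of things; names that differ only in an ending like _2 or _b are one class to them, and where a whole thing is asked for, a point or a joint stands for the part that bears it (a point fixed in the world has none). Each returns a list of dicts, best first, with "score" (0 to 1); they miss things now and then, are a little off and sometimes report something else, mostly with a low value. They report only what shows in the picture. A call takes as long as a camera call.
- spotter.search_frame(camera, name): "centre" ([column, row] as shares, 0 to 1, of the picture: columns of its width, rows of its height, amid what is visible of it).
- spotter.outline_of(camera, name): "region" (480x640 bool, what is visible of it) and "centre" ([column, row] as shares, 0 to 1, of the picture: columns of its width, rows of its height, amid what is visible of it).
The state is a dict: "time_s": time; "q": joint angles; "dq": joint speeds; "joint_efforts": joint torques, N m; "eef_pos": TCP position; "eef_rot": TCP orientation; "wrist_force": force on the tool from outside, world axes, zero at the start; "torque": the same for the moment, N m; "opening": opening from 0.0 (shut) to 1.0 (fully open).
Only numpy, scipy, OpenCV 4.12 (cv2) and the standard library are available. Lean on these libraries where they do the work, as an engineer would, in place of code of your own. Each camera call takes 0.05 s, during which the arm holds its last target. There are 200 camera calls.

TASK

The low drawer chest on the shoemaker's bench rocks because one foot, the one nearest the loose wooden wedge, is worn short. With the fingertips push the wedge, thin end first, from the side under that foot until it is tight but does not jack the chest up, then press down firmly for a moment (about a kilo) on the chest's top above that foot; if it still gives, push the wedge further and press again, until it rocks no more. Only push and press: do not pick up the wedge or the chest or shove the chest from its place, leave the other things where they are, and come away at the end with the wedge still tight.

Things in the scene. Friction and masses are not known exactly. Their poses are not given: they have to be found in the camera images.
- chest: The rocking chest: wooden, low, three drawers, 220 mm deep (its x), 290 wide (its y), 88 high, top board overhanging 6 mm all round; 2.2 kg, loaded a little toward its -x, -y corner. Four turned bun feet, 30 mm across, 24 high, centred at x +-90, y +-128 mm. Drawer knobs (20 mm) on its +x face. Origin: at bench level under its middle; z up. Three feet reach the bench; left alone it stands level.
- short_foot (a point): Point at bench level under the middle of the short foot (chest x 90, y 128 mm; moves with the chest). This foot hangs an unknown 4 to 8 mm clear of the bench; being rounded, it is lowest at its middle, and the wedge binds about where it is as thick there as that gap. The wedge enters from the chest's +y side, moving along its -y.
- corner_top (a point): Point on the chest's top above the short foot, 88 mm over the bench: the place to press. Unwedged, some 2 N here tip the chest by 0.03 to 0.055 rad until the short foot meets the bench, and its weight brings it back when let go. With the wedge tight, 10 N make it give 1 mm at most.
- wedge: Loose beech wedge, 130 mm long (its y), 45 wide (its x), 2 mm thick at the thin end (-y) growing evenly to 19 at the thick end (+y): 7.6 mm of travel fills 1 mm. 50 g. Origin: centre of its underside; z up. Lies off the chest's +y side, thin end some 35 to 90 mm from that side, up to 25 mm off line, 0.3 rad askew. Axes parallel to the chest's and x in line with the foot, it points straight in.
- wedge_tip (a point): Middle of the wedge's thin end, at bench level (65 mm from its origin along -y).
- wedge_back (a point): Middle of the wedge's thick end, at bench level (65 mm from its origin along +y); the upright face there is 45 mm wide and 19 mm high. Pushed there, the wedge slides on the bench under less than 1 N; under the foot it binds, and 4 to 8 N seat it tight and hold it by friction. More than about 10 N shoves the whole chest along.
- shoe_a: White cotton shoe on its last, 252 x 84 x 96 mm, lying on the bench; origin under its middle. Leave it alone.
- shoe_b: A second such shoe. Leave it alone.
- awl: Awl lying flat, 120 mm long (its x), 30 mm high. Leave it alone.
- tea_glass: Tea glass on a 100 mm saucer, 89 mm high; origin under the saucer. Leave it alone.
- spool: Spool of white thread, 56 mm across, 45 mm high, standing on the chest's top near its -x, -y corner. Leave it alone.
- tack_tin: Round tin, 65 mm across, 28 mm high, on the bench before the drawers, off the chest's +x side. Leave it alone.
- wax: Brown block of wax 36 x 56 x 26 mm (its x, y, z), on the bench beside the chest's +y side, about 100 mm toward -x from the short foot's line. Leave it alone.

How it is judged:
By the outcome, as a careful person would: the job done as asked, in the order asked, and still so for the second after the job is handed in, with the robot touching nothing.
It also fails if it takes over 72 s, if anything falls off the work surface, if the arm or the gripper's body presses on something with over 40 N, if the wrist force passes 120 N, or if a joint passes its speed limit or range.

## Working session

There is one attempt and no reset: what is moved stays moved. The work goes in short steps, Python scripts to look and compute and a tool call to move; the robot and the scene stay as the last step left them, time stands still between calls to the robot, and variables do not carry over. Pictures are saved under pics/ and viewed, about 8 in all and at most 12, crops included, and the job is handed in when it is done.

Besides the shell and the picture viewer there is one more tool, called after ">>>" as a command line: name --argument value ..., lists and objects as JSON in quotes. move_arm: Moves the arm, as the interface text tells. Its arguments: {"type":"object","properties":{"motion":{"type":"array","items":{"type":"array"}}},"required":["motion"]}

```bash
mkdir -p pics; cat > h.py <<'E'
import numpy as np, cv2
from bench import monitor, viewer, workorder, spotter
def K(n):
    c=viewer.calibration(n); f=240/np.tan(np.radians(c["fovy"])/2)
    return np.array([[f,0,c["cx"]],[0,f,c["cy"]],[0,0,1]]),np.array(c["distortion"],float),np.array(c["extrinsics"])
def world(n,px,z=0.):
    k,d,E=K(n); p=cv2.undistortPoints(np.array(px,float).reshape(-1,1,2),k,d).reshape(-1,2)
    r=np.c_[p,np.ones(len(p))]@E[:3,:3].T; o=E[:3,3]
    return o+r*((z-o[2])/r[:,2])[:,None]
def pix(n,P):
    k,d,E=K(n); R=E[:3,:3].T; t=-R@E[:3,3]
    return cv2.projectPoints(np.array(P,float).reshape(-1,1,3),cv2.Rodrigues(R)[0],t,k,d)[0].reshape(-1,2)
def obs():
    o=monitor.get_obs(); print(*[(k,np.round(o[k],4)) for k in ("time_s","eef_pos","eef_rot","wrist_force","opening")]); return o
E
python3 - <<'E'
from h import *
o=obs()
for n in("top","scene"):
    cv2.imwrite(f"pics/{n}0.png",viewer.camera(n)); print(n,K(n)[2].round(3).tolist(),K(n)[0][0,0])
    for t in("wedge","chest","wedge_tip","wedge_back","corner_top","short_foot","wax","spool","tack_tin","tea_glass"):
        print(t,[(np.round(np.array(r["centre"])*[640,480],1),round(r["score"],2)) for r in spotter.search_frame(n,t)[:2]])
E
```

```text
('time_s', np.float64(0.0)) ('eef_pos', array([0.1585, 0.5522, 0.2384])) ('eef_rot', array([-3.000e-04,  1.394e-01,  9.902e-01, -8.000e-04])) ('wrist_force', array([-0.2606, -0.2274, -0.0448])) ('opening', np.float64(0.9991))
top [[0.017, -0.997, 0.072, 0.424], [-1.0, -0.016, 0.003, -0.034], [-0.002, -0.072, -0.997, 1.33], [0.0, 0.0, 0.0, 1.0]] 527.4602085584871
wedge [(array([234.2, 241. ]), 0.77)]
chest [(array([345.9, 262.3]), 0.63), (array([233.3, 241.8]), 0.35)]
wedge_tip [(array([234.2, 243.1]), 0.64)]
wedge_back [(array([236.4, 243.2]), 0.74)]
corner_top [(array([343. , 268.7]), 0.81)]
short_foot [(array([342.6, 265.7]), 0.56)]
wax []
spool [(array([395.2, 282.7]), 0.75)]
tack_tin [(array([345.3, 190.6]), 0.82)]
tea_glass [(array([109.9, 213.7]), 0.74)]
scene [[-0.6, 0.47, -0.647, 1.484], [0.799, 0.336, -0.498, 0.747], [-0.017, -0.816, -0.578, 0.981], [0.0, 0.0, 0.0, 1.0]] 624.608256837534
wedge [(array([379.1, 308.4]), 0.8)]
chest [(array([302. , 238.3]), 0.81), (array([383.2, 268.3]), 0.72)]
wedge_tip [(array([375. , 312.3]), 0.74)]
wedge_back [(array([377.8, 309.1]), 0.58)]
corner_top [(array([302.4, 244. ]), 0.76)]
short_foot [(array([301.5, 242. ]), 0.57), (array([377.2, 307.5]), 0.25)]
wax [(array([386.3, 269.9]), 0.57)]
spool [(array([274.5, 204.6]), 0.86)]
tack_tin [(array([250.9, 289. ]), 0.8)]
tea_glass [(array([486.1, 373.5]), 0.63)]
```

View pics/top0.png

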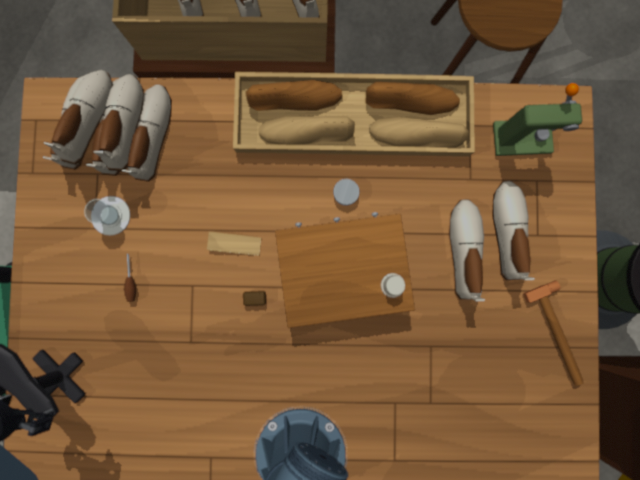

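View pics/scene0.png

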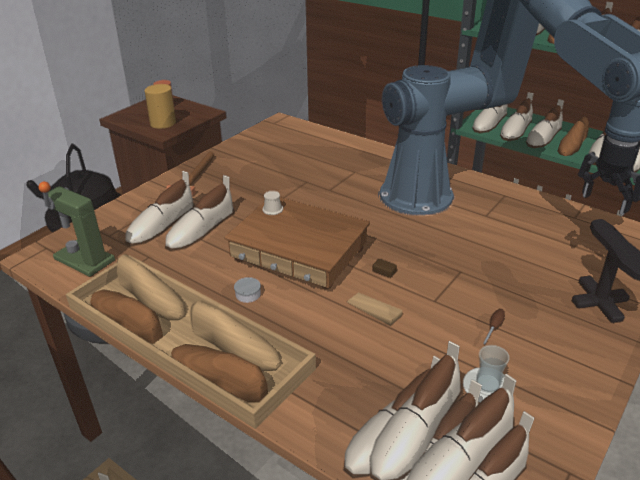

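```bash
cat >> h.py <<'E'
from scipy.optimize import minimize
def box(x0,x1,y0,y1,z0,z1): return np.array([[x,y,z] for x in(x0,x1) for y in(y0,y1) for z in(z0,z1)])
CH=[box(-.11,.11,-.145,.145,.076,.088),box(-.104,.104,-.139,.139,.024,.076)]+[box(-.010,.010,-.010,.010,0,.03)+[sx*.09,sy*.128,0] for sx in(-1,1) for sy in(-1,1)]
WE=[np.array([[s*.0225,y,z] for s in(-1,1) for y,z in((-.065,0),(-.065,.002),(.065,0),(.065,.019))])]
def place(p,P): c,s=np.cos(p[2]),np.sin(p[2]); return P@np.array([[c,s,0],[-s,c,0],[0,0,1]])+[p[0],p[1],0]
S=4
def render(n,parts,p):
    m=np.zeros((480*S,640*S),np.uint8)
    for P in parts:
        h=cv2.convexHull(((pix(n,place(p,P))+.5)*S-.5).astype(np.float32))
        cv2.fillConvexPoly(m,np.round(h*16).astype(np.int32),1,shift=4)
    return m
def fit(masks,parts,p0):
    M={n:cv2.resize(m.astype(np.float32),None,fx=S,fy=S,interpolation=cv2.INTER_LINEAR)>.5 for n,m in masks.items()}
    def cost(p): 
        return sum((render(n,parts,p).astype(bool)^M[n]).sum()/M[n].sum() for n in M)
    sim=np.array([p0]+[np.array(p0)+d for d in np.diag([.015,.015,.1])])
    r=minimize(cost,p0,method="Nelder-Mead",options=dict(initial_simplex=sim,xatol=2e-4,fatol=1e-4,maxiter=200))
    return r.x,r.fun
def mask(n,t,near):
    c=[r for r in spotter.outline_of(n,t) if np.hypot(*(np.array(r["centre"])*[640,480]-near))<40]
    return c[0]["region"] if c else None
def overlay(n,img,items):
    im=cv2.resize(img,None,fx=S,fy=S,interpolation=cv2.INTER_CUBIC)
    for parts,p,col in items:
        for P in parts:
            h=cv2.convexHull(((pix(n,place(p,P))+.5)*S-.5).astype(np.float32))
            cv2.polylines(im,[np.round(h*16).astype(np.int32)],True,col,1,cv2.LINE_AA,4)
    return im
E
python3 - <<'E'
from h import *
im={n:viewer.camera(n) for n in("top","scene")}
C={n:mask(n,"chest",c) for n,c in(("top",(345,265)),("scene",(302,240)))}
W={n:mask(n,"wedge",c) for n,c in(("top",(234,243)),("scene",(377,308)))}
c0=[*world("top",[(345,265)],.08)[0][:2],.12]; w0=[*world("top",[(234,243)],.01)[0][:2],0.]
print(c0,w0,[m.sum() if m is not None else None for m in[*C.values(),*W.values()]])
for N in(("top",),("scene",),("top","scene")):
    pc,f=fit({n:C[n] for n in N},CH,c0); pw,g=fit({n:W[n] for n in N},WE,w0); print(N,pc.round(4),round(f,3),pw.round(4),round(g,3))
a=overlay("top",im["top"],[(CH,pc,(0,0,255)),(WE,pw,(0,255,0))])[200*S:350*S,200*S:420*S]
b=overlay("scene",im["scene"],[(CH,pc,(0,0,255)),(WE,pw,(0,255,0))])[200*S:340*S,220*S:420*S]
cv2.imwrite("pics/ov_t.png",cv2.resize(a,(800,545))); cv2.imwrite("pics/ov_s.png",cv2.resize(b,(800,560)))
F=lambda p,v:place(p,np.array([v]))[0].round(4)
print("foot",F(pc,[.09,.128,0]),"tip",F(pw,[0,-.065,0]),"back",F(pw,[0,.065,0]))
for n,t,c,z in(("scene","wax",(386,269),.013),("top","wax",(255,298),.026),("top","tack_tin",(345,191),.02),("top","tea_glass",(108,214),.03),("top","awl",(130,280),.01)):
    m=mask(n,t,c); 
    if m is not None:
        r=cv2.boundingRect(m.astype(np.uint8)); print(t,world(n,[(r[0],r[1]),(r[0]+r[2],r[1]+r[3])],z)[:,:2].round(3).tolist())
E
```

```text
[np.float64(0.46272037492206924), np.float64(-0.09874486130583512), 0.12] [np.float64(0.5155199488802886), np.float64(0.1771723852307391), 0.0] [None, np.int64(7977), np.int64(970), np.int64(830)]Traceback (most recent call last):
  File "<stdin>", line 8, in <module>
  File "h.py", line 28, in fit
    M={n:cv2.resize(m.astype(np.float32),None,fx=S,fy=S,interpolation=cv2.INTER_LINEAR)>.5 for n,m in masks.items()}
                    ^^^^^^^^
AttributeError: 'NoneType' object has no attribute 'astype'
```

```bash
cat > meas.py <<'E'
from h import *
import sys
def measure(tag,cc=((345,265),(302,240)),wc=((234,243),(377,308)),c0=None,w0=None,names=("top","scene"),save=True):
    im={n:viewer.camera(n) for n in names}
    def get(ts,cs):
        D={}
        for n,c in zip(("top","scene"),cs):
            if n not in names: continue
            for t in ts:
                m=mask(n,t,c)
                if m is not None: D[n]=m; break
        return D
    C=get(("chest","corner_top","short_foot"),cc); W=get(("wedge","wedge_tip","wedge_back"),wc)
    c0=c0 or [*world("top",[cc[0]],.08)[0][:2],.12]; w0=w0 or [*world("top",[wc[0]],.01)[0][:2],0.]
    print({n:m.sum() for n,m in C.items()},{n:m.sum() for n,m in W.items()})
    out=[]
    for M,P,p0,l in((C,CH,c0,"chest"),(W,WE,w0,"wedge")):
        for n in M: 
            r=fit({n:M[n]},P,p0); print(l,n,r[0].round(4),round(r[1],3))
        if len(M)>1: r=fit(M,P,p0); print(l,"both",r[0].round(4),round(r[1],3))
        out.append(r[0])
    return im,out
def show(tag,im,pc,pw):
    for n,(x,y,w,h) in(("top",(195,200,225,150)),("scene",(220,190,200,150))):
        a=overlay(n,im[n],[(CH,pc,(0,0,255)),(WE,pw,(0,255,0))])[y*S:(y+h)*S,x*S:(x+w)*S]
        cv2.imwrite(f"pics/{tag}_{n}.png",cv2.resize(a,(800,800*h//w) if 800*h//w<=600 else (800,600)))
E
python3 - <<'E'
from meas import *
im,(pc,pw)=measure("a"); show("a",im,pc,pw)
F=lambda p,v:place(p,np.array([v]))[0].round(4)
print("foot",F(pc,[.09,.128,0]),"tip",F(pw,[0,-.065,0]),"back",F(pw,[0,.065,0]))
for n,t,c,z in(("scene","wax",(386,269),.013),("top","wax",(255,298),.026),("top","tack_tin",(345,191),.02),("top","tea_glass",(108,214),.03),("top","awl",(130,280),.01)):
    m=mask(n,t,c)
    if m is not None:
        r=cv2.boundingRect(m.astype(np.uint8)); print(t,world(n,[(r[0],r[1]),(r[0]+r[2],r[1]+r[3])],z)[:,:2].round(3).tolist())
E
```

```text
{'top': np.int64(12319), 'scene': np.int64(8113)} {'top': np.int64(941), 'scene': np.int64(811)}
chest top [ 0.4479 -0.0963  0.1551] 0.13
chest scene [ 0.4569 -0.0915  0.1426] 0.085
chest both [ 0.4555 -0.0928  0.144 ] 0.217
wedge top [ 0.5159  0.1781 -0.0909] 0.051
wedge scene [ 0.5169  0.1787 -0.0474] 0.085
wedge both [ 0.5161  0.1782 -0.0775] 0.155
foot [0.5262 0.0468 0.    ] tip [0.5111 0.1134 0.    ] back [0.5211 0.243  0.    ]
wax [[0.368, 0.08], [0.397, 0.175]]
wax [[0.399, 0.147], [0.363, 0.092]]
tea_glass [[0.624, 0.556], [0.53, 0.435]]
```

View pics/a_top.png

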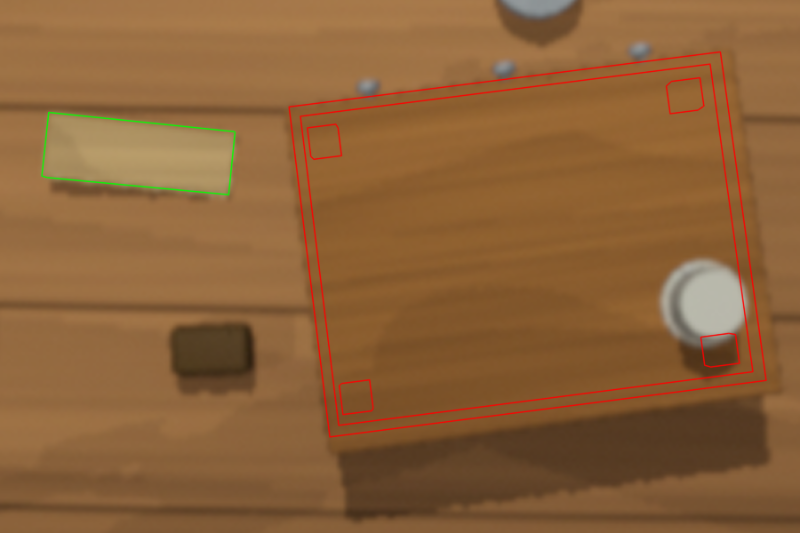

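View pics/a_scene.png

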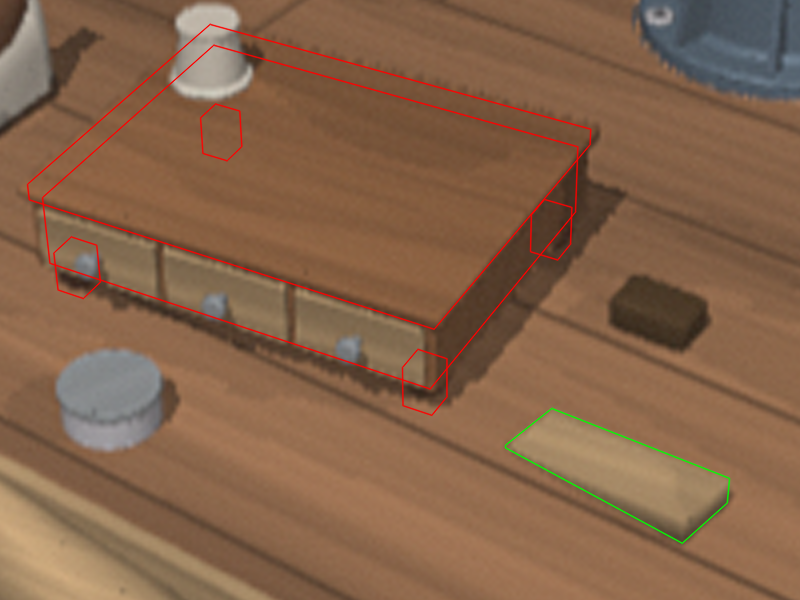

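```bash
sed -i 's/^CH=.*/CH=[box(-.116,.116,-.151,.151,.076,.088),box(-.11,.11,-.145,.145,.024,.076)]+[box(-.010,.010,-.010,.010,0,.03)+[sx*.09,sy*.128,0] for sx in(-1,1) for sy in(-1,1)]/' h.py
python3 - <<'E'
from meas import *
im={n:viewer.camera(n) for n in("top","scene")}
# chest: refine on top corners read by hand (crop scale) 
cr=np.array([(290,107),(735,50),(778,391),(331,451)],float)/(800/225)
px=cr+[195,200]-.5
print(world("top",px,.088)[:,:2].round(4).tolist())
W=np.array([[.116,.151],[.116,-.151],[-.116,-.151],[-.116,.151]])
w=world("top",px,.088)[:,:2]
from scipy.optimize import least_squares
r=least_squares(lambda p:(place(p,np.c_[W,np.zeros(4)])[:,:2]-w).ravel(),[.45,-.09,.14]); print(r.x.round(4),r.fun.round(4))
im2,(pc,pw)=measure("b",c0=list(r.x))
show("b",im,r.x,pw)
for p in(r.x,pc): print("foot",place(p,np.array([[.09,.128,0]])).round(4))
E
```

```text
[[0.5435, 0.0659], [0.5867, -0.2303], [0.3608, -0.26], [0.3168, 0.034]]
[ 0.452  -0.0976  0.1423] [ 0.0018  0.0025  0.0015 -0.0003 -0.0022 -0.0036 -0.0011  0.0014]
{'top': np.int64(12313), 'scene': np.int64(8166)} {'top': np.int64(961), 'scene': np.int64(845)}
chest top [ 0.4518 -0.0966  0.1505] 0.054
chest scene [ 0.4551 -0.0934  0.1569] 0.066
chest both [ 0.4522 -0.0962  0.1547] 0.133
wedge top [ 0.5162  0.1781 -0.0867] 0.037
wedge scene [ 0.5167  0.1788 -0.0593] 0.052
wedge both [ 0.5163  0.1783 -0.0681] 0.099
foot [[0.5229 0.0419 0.    ]]
foot [[0.5214 0.0442 0.    ]]
```

View pics/b_scene.png

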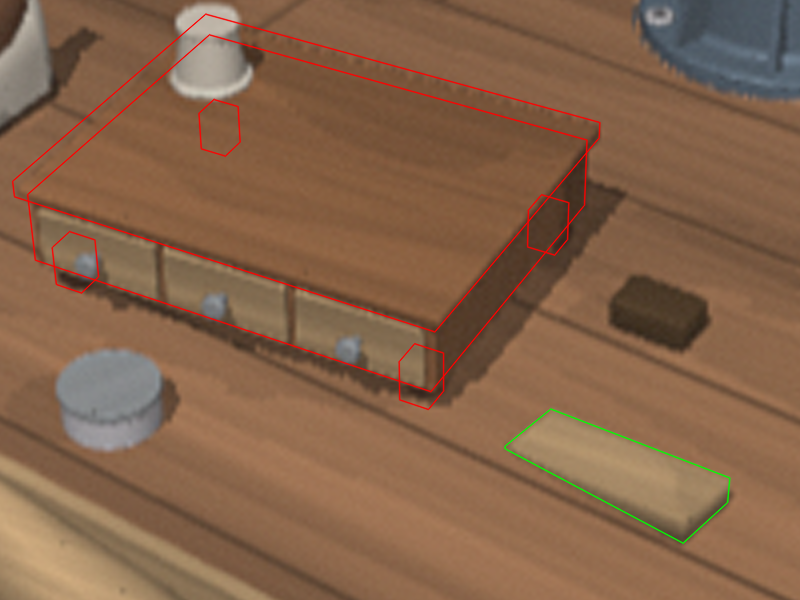

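The first overlays show the wedge fitting well in both views and the chest within about 2–3 mm. The foot is near (0.523, 0.044), chest yaw about 0.148, and the wedge is at (0.516, 0.178) with yaw about -0.075. The plan is to shut the fingers and line up their flat side with the chest axes. I'll push the wedge sideways into line, then push it in from the back.

```bash
cat >> h.py <<'E'
from scipy.spatial.transform import Rotation as Ro
YAW=.148; FOOT=np.array([.523,.044,0])
EX=np.array([np.cos(YAW),np.sin(YAW),0]); EY=np.array([-np.sin(YAW),np.cos(YAW),0])
RT=np.c_[EY,EX,[0,0,-1]]   # tool x=EY, y=EX, z down
def P(a,b,z): return FOOT+a*EX+b*EY+[0,0,z]
def to(p,R=RT):
    o=monitor.get_obs(); w=o["eef_rot"]; R0=Ro.from_quat([w[1],w[2],w[3],w[0]])
    print("row",(R0.inv().apply(np.array(p)-o["eef_pos"])/.06).round(3).tolist(),(np.degrees((R0.inv()*Ro.from_matrix(R)).as_rotvec())/8).round(3).tolist())
def loc():
    o=obs(); d=o["eef_pos"]-FOOT; print("chest-frame a,b,z mm",np.round([d@EX*1e3,d@EY*1e3,d[2]*1e3],2), "F ex,ey,z",np.round([o["wrist_force"]@EX,o["wrist_force"]@EY,o["wrist_force"][2]],2))
E
python3 -c "
from h import *
loc(); to(P(.072,.151,.10))"
```

```text
('time_s', np.float64(2.35)) ('eef_pos', array([0.1588, 0.5527, 0.2393])) ('eef_rot', array([0.    , 0.1394, 0.9902, 0.    ])) ('wrist_force', array([-0.1296,  0.5512,  0.8189])) ('opening', np.float64(1.0012))
chest-frame a,b,z mm [-285.23  556.81  239.33] F ex,ey,z [-0.05  0.56  0.82]
row [-8.223, -3.684, 2.322] [0.0, -0.0, 8.186]
```

>>> move_arm --motion '[[[-0.82,-0.37,0.23],[0,0,0.82],0],[[-1.64,-0.74,0.46],[0,0,1.64],0],[[-2.47,-1.1,0.7],[0,0,2.46],0],[[-3.3,-1.5,0.93],[0,0,3.3],0],[[-4.1,-1.84,1.16],[0,0,4.1],0],[[-4.9,-2.2,1.4],[0,0,4.9],0],[[-5.75,-2.6,1.6],[0,0,5.7],0],[[-6.6,-2.95,1.86],[0,0,6.55],0],[[-7.4,-3.3,2.1],[0,0,7.37],0],[[-8.22,-3.68,2.32],[0,0,8.19],0]]'

```text
time_s: 3.6
eef_pos: [0.5731, 0.203, 0.0996]
eef_rot: [-0.0, 0.655, 0.756, 0.0]
wrist_force: [-0.4, -0.2, 0.5]
opening: 0.005
```

```bash
python3 -c "
from h import *
loc(); to(P(.072,.151,.10));to(P(.072,.151,.012))"
```

```text
('time_s', np.float64(3.6)) ('eef_pos', array([0.5731, 0.203 , 0.0996])) ('eef_rot', array([-0.000e+00,  6.546e-01,  7.560e-01,  1.000e-04])) ('wrist_force', array([-0.3987, -0.2462,  0.4543])) ('opening', np.float64(0.0048))
chest-frame a,b,z mm [ 72.99 149.9   99.61] F ex,ey,z [-0.43 -0.18  0.45]
row [0.018, -0.017, -0.006] [0.001, -0.001, -0.032]
row [0.018, -0.017, 1.46] [0.001, -0.001, -0.032]
```

>>> move_arm --motion '[[[0,0,0.8],[0,0,0],0],[[0,0,1.45],[0,0,0],0],[[0,0,1.45],[0,0,0],0],[[0,-0.1,1.45],[0,0,0],0],[[0,-0.2,1.45],[0,0,0],0],[[0,-0.3,1.45],[0,0,0],0],[[0,-0.37,1.45],[0,0,0],0],[[0,-0.43,1.45],[0,0,0],0],[[0,-0.49,1.45],[0,0,0],0],[[0,-0.55,1.45],[0,0,0],0]]'

```text
time_s: 4.85
eef_pos: [0.5394, 0.1994, 0.0134]
eef_rot: [0.0, 0.653, 0.757, 0.0]
wrist_force: [1.3, 1.1, 1.3]
opening: -0.003
```

```bash
python3 - <<'E'
from meas import *
loc()
im,(pc,pw)=measure("c",c0=[.452,-.0965,.15],w0=[.51,.178,.1]); show("c",im,pc,pw)
d=np.array([*pw[:2],0])-FOOT; print("wedge a,b",d@EX,d@EY,"dyaw",pw[2]-YAW)
E
```

```text
('time_s', np.float64(4.85)) ('eef_pos', array([0.5394, 0.1994, 0.0134])) ('eef_rot', array([3.000e-04, 6.531e-01, 7.573e-01, 3.000e-04])) ('wrist_force', array([1.3272, 1.0788, 1.2935])) ('opening', np.float64(-0.003))
chest-frame a,b,z mm [ 39.13 151.3   13.35] F ex,ey,z [1.47 0.87 1.29]
{'top': np.int64(12187), 'scene': np.int64(7922)} {'top': np.int64(582), 'scene': np.int64(471)}
chest top [ 0.452  -0.0967  0.152 ] 0.054
chest scene [ 0.4528 -0.0929  0.1473] 0.097
chest both [ 0.4522 -0.096   0.1515] 0.16
wedge top [0.5038 0.1716 0.0344] 0.68
wedge scene [0.5025 0.1737 0.0483] 0.831
wedge both [0.503  0.1726 0.0494] 1.556
wedge a,b -0.0008468439557886033 0.1301226478872767 dyaw -0.09863155436170637
```

View pics/c_scene.png

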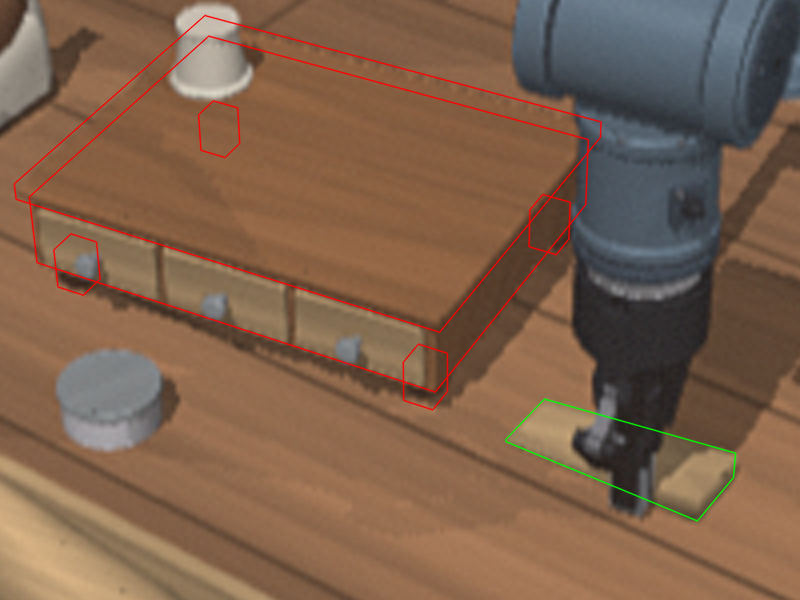

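>>> move_arm --motion '[[[0,0.2,0],[0,0,0],0],[[0,0.2,-0.8],[0,0,0],18],[[0.6,0,-0.9],[0,0,0],18],[[1.4,-0.6,-0.9],[0,0,0],18],[[2.3,-0.65,-0.9],[0,0,0],18],[[2.3,-0.65,-0.9],[0,0,0],18],[[2.3,-0.65,-0.9],[0,0,0],18]]'

```text
time_s: 6.08
eef_pos: [0.4807, 0.3301, 0.0669]
eef_rot: [0.0, 0.653, 0.758, -0.0]
wrist_force: [0.4, 0.2, -0.6]
opening: 0.18
```

```bash
python3 - <<'E'
from meas import *
loc()
im,(pc,pw)=measure("d",c0=[.452,-.0965,.15],w0=[.503,.173,.07]); show("d",im,pc,pw)
d=np.array([*pw[:2],0])-FOOT; print("wedge a,b",d@EX,d@EY,"dyaw",pw[2]-YAW); to(P(0,.225,.06)); to(P(0,.225,.012))
E
```

```text
('time_s', np.float64(6.075)) ('eef_pos', array([0.4807, 0.3301, 0.0669])) ('eef_rot', array([ 1.000e-04,  6.528e-01,  7.576e-01, -2.000e-04])) ('wrist_force', array([ 0.4135,  0.1906, -0.5803])) ('opening', np.float64(0.1796))
chest-frame a,b,z mm [  0.31 289.24  66.87] F ex,ey,z [ 0.44  0.13 -0.58]
{'top': np.int64(12134), 'scene': np.int64(8201)} {'top': np.int64(935), 'scene': np.int64(840)}
chest top [ 0.4518 -0.0969  0.1509] 0.057
chest scene [ 0.4539 -0.0929  0.1551] 0.064
chest both [ 0.452  -0.0955  0.1506] 0.136
wedge top [0.5042 0.1714 0.0723] 0.065
wedge scene [0.5044 0.1742 0.0684] 0.061
wedge both [0.5041 0.1725 0.0773] 0.151
wedge a,b 0.0002895289092776855 0.12985719327320344 dyaw -0.07065727449736697
row [-1.056, -0.004, 0.117] [-0.001, 0.001, -0.015]
row [-1.056, -0.004, 0.917] [-0.001, 0.001, -0.015]
```

>>> move_arm --motion '[[[-0.5,0,0.1],[0,0,0],18],[[-1.05,0,0.4],[0,0,0],18],[[-1.05,0,0.91],[0,0,0],18],[[-1.05,0,0.91],[0,0,0],18],[[-1.2,0,0.91],[0,0,0],18],[[-1.32,0,0.91],[0,0,0],18],[[-1.45,0,0.91],[0,0,0],18],[[-1.58,0,0.91],[0,0,0],18],[[-1.7,0,0.91],[0,0,0],18],[[-1.8,0,0.91],[0,0,0],18]]'

```text
time_s: 7.62
eef_pos: [0.4963, 0.2229, 0.0126]
eef_rot: [-0.0, 0.653, 0.757, 0.0]
wrist_force: [-0.2, 0.8, 0.6]
opening: 0.177
```

```bash
python3 - <<'E'
from meas import *
loc()
im,(pc,pw)=measure("e",c0=[.452,-.0965,.15],w0=[.51,.148,.14]); show("e",im,pc,pw)
d=np.array([*pw[:2],0])-FOOT; print("wedge a,b",d@EX,d@EY,"dyaw",pw[2]-YAW)
E
```

```text
('time_s', np.float64(7.625)) ('eef_pos', array([0.4963, 0.2229, 0.0126])) ('eef_rot', array([-0.    ,  0.6532,  0.7572,  0.    ])) ('wrist_force', array([-0.1813,  0.759 ,  0.5936])) ('opening', np.float64(0.1774))
chest-frame a,b,z mm [-6.0000e-02  1.8084e+02  1.2550e+01] F ex,ey,z [-0.07  0.78  0.59]
{'top': np.int64(12227), 'scene': np.int64(8098)} {'top': np.int64(910), 'scene': np.int64(717)}
chest top [ 0.4519 -0.0968  0.1504] 0.055
chest scene [ 0.4545 -0.0931  0.1523] 0.072
chest both [ 0.4524 -0.096   0.1507] 0.139
wedge top [0.5123 0.1468 0.1247] 0.088
wedge scene [0.5126 0.1497 0.1709] 0.204
wedge both [0.5123 0.1496 0.1333] 0.31
wedge a,b 0.004996062054732918 0.10597775473201423 dyaw -0.014669845433965656
```

View pics/e_scene.png

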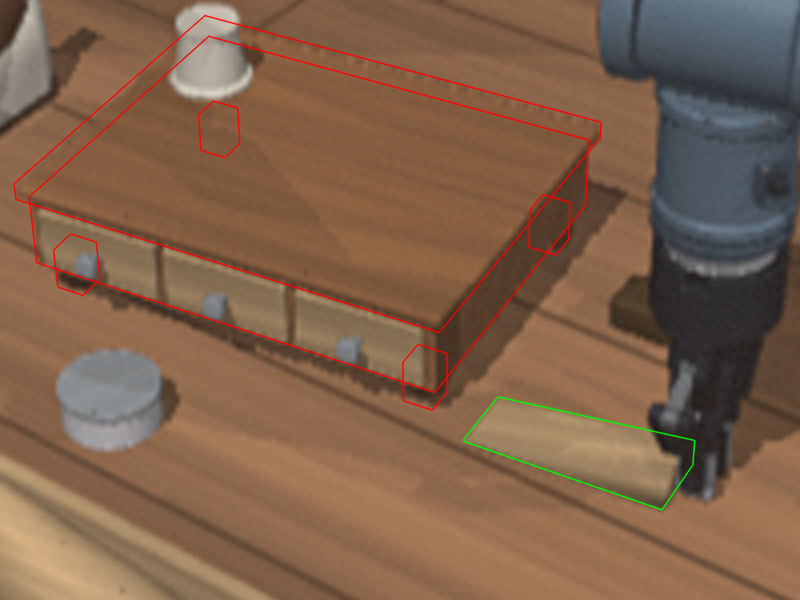

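>>> move_arm --motion '[[[0.2,0,0],[0,0,0],18],[[0.2,0.3,-0.7],[0,0,0],0],[[-0.2,0.9,-0.7],[0,0,0],0],[[-0.98,0.95,-0.7],[0,0,0],0],[[-0.98,0.95,0],[0,0,0],0],[[-0.98,0.95,0],[0,0,0],0],[[-0.98,0.85,0],[0,0,0],0],[[-0.98,0.75,0],[0,0,0],0],[[-0.98,0.67,0],[0,0,0],0],[[-0.98,0.62,0],[0,0,0],0]]'

```text
time_s: 9.22
eef_pos: [0.5417, 0.1709, 0.0132]
eef_rot: [0.0, 0.653, 0.757, 0.001]
wrist_force: [1.3, 1.1, 1.5]
opening: -0.003
```

```bash
python3 -c "
from h import *
loc()"
```

```text
('time_s', np.float64(9.225)) ('eef_pos', array([0.5417, 0.1709, 0.0132])) ('eef_rot', array([4.000e-04, 6.530e-01, 7.574e-01, 5.000e-04])) ('wrist_force', array([1.2731, 1.0601, 1.463 ])) ('opening', np.float64(-0.0033))
chest-frame a,b,z mm [ 37.24 122.77  13.23] F ex,ey,z [1.42 0.86 1.46]
```

>>> move_arm --motion '[[[0,0.2,0],[0,0,0],0],[[0,0.2,-0.7],[0,0,0],0],[[0.7,-0.2,-0.7],[0,0,0],18],[[1.4,-0.62,-0.7],[0,0,0],18],[[1.4,-0.62,-0.01],[0,0,0],18],[[1.4,-0.62,-0.01],[0,0,0],18]]'

```text
time_s: 9.98
eef_pos: [0.4902, 0.2481, 0.0107]
eef_rot: [-0.002, 0.653, 0.758, -0.002]
wrist_force: [-0.6, 0.8, 0.0]
opening: 0.181
```

```bash
python3 - <<'E'
from meas import *
loc()
im,(pc,pw)=measure("f",c0=[.452,-.0965,.15],w0=[.508,.148,.14]); show("f",im,pc,pw)
d=np.array([*pw[:2],0])-FOOT; print("wedge a,b",d@EX,d@EY,"dyaw",pw[2]-YAW)
E
```

```text
('time_s', np.float64(9.975)) ('eef_pos', array([0.4902, 0.2481, 0.0107])) ('eef_rot', array([-0.0017,  0.6527,  0.7576, -0.0024])) ('wrist_force', array([-0.6218,  0.7914,  0.0482])) ('opening', np.float64(0.1814))
chest-frame a,b,z mm [ -2.32 206.7   10.66] F ex,ey,z [-0.5   0.87  0.05]
{'top': np.int64(12388), 'scene': np.int64(8007)} {'top': np.int64(959), 'scene': np.int64(816)}
chest top [ 0.4515 -0.0964  0.15  ] 0.059
chest scene [ 0.4527 -0.0946  0.144 ] 0.083
chest both [ 0.4514 -0.096   0.1505] 0.145
wedge top [0.5086 0.1476 0.1765] 0.044
wedge scene [0.5115 0.1503 0.1819] 0.076
wedge both [0.5092 0.1486 0.1802] 0.173
wedge a,b 0.0017420934811825052 0.10545277879592095 dyaw 0.03224345522033181
```

>>> move_arm --motion '[[[0,0.02,-0.02],[0,0,0],18],[[-0.2,0.02,-0.02],[0,0,0],18],[[-0.35,0.02,-0.02],[0,0,0],18],[[-0.5,0.02,-0.02],[0,0,0],18],[[-0.65,0.02,-0.02],[0,0,0],18],[[-0.8,0.02,-0.02],[0,0,0],18],[[-0.93,0.02,-0.02],[0,0,0],18],[[-1.05,0.02,-0.02],[0,0,0],18],[[-1.15,0.02,-0.02],[0,0,0],18],[[-1.25,0.02,-0.02],[0,0,0],18]]'

```text
time_s: 11.52
eef_pos: [0.5047, 0.1739, 0.0143]
eef_rot: [-0.0, 0.653, 0.757, -0.0]
wrist_force: [1.0, 1.2, 0.4]
opening: 0.181
```

```bash
python3 - <<'E'
from meas import *
loc()
im,(pc,pw)=measure("g",c0=[.452,-.0965,.15],w0=[.513,.09,.148],wc=((262,245),(350,300))); show("g",im,pc,pw)
d=np.array([*pw[:2],0])-FOOT; print("wedge a,b",d@EX,d@EY,"dyaw",pw[2]-YAW)
E
```

```text
('time_s', np.float64(11.525)) ('eef_pos', array([0.5047, 0.1739, 0.0143])) ('eef_rot', array([-0.    ,  0.6531,  0.7573, -0.    ])) ('wrist_force', array([1.0404, 1.1992, 0.4299])) ('opening', np.float64(0.1812))
chest-frame a,b,z mm [  1.08 131.21  14.28] F ex,ey,z [1.21 1.03 0.43]
{'top': np.int64(12238), 'scene': np.int64(7843)} {'top': np.int64(567), 'scene': np.int64(694)}
chest top [ 0.452  -0.0968  0.1482] 0.054
chest scene [ 0.4547 -0.0954  0.1526] 0.106
chest both [ 0.4525 -0.0964  0.1485] 0.166
wedge top [0.5166 0.0932 0.1575] 0.715
wedge scene [0.5185 0.1037 0.0983] 0.222
wedge both [0.5163 0.1029 0.1437] 1.01
wedge a,b 0.0020380319472735374 0.05921748451952816 dyaw -0.00434004319480677
```

View pics/g_scene.png

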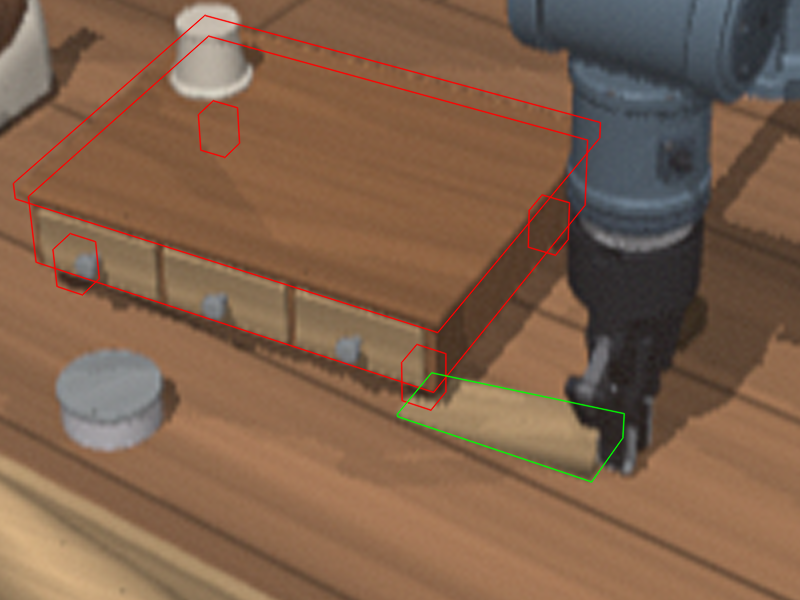

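>>> move_arm --motion '[[[-0.02,0,0.01],[0,0,0],18],[[-0.04,0,0.01],[0,0,0],18],[[-0.06,0,0.01],[0,0,0],18],[[-0.06,0,0.01],[0,0,0],18]]'

```text
time_s: 12.38
eef_pos: [0.5053, 0.1706, 0.0137]
eef_rot: [0.0, 0.653, 0.757, -0.0]
wrist_force: [-0.5, -0.3, 0.2]
opening: 0.181
```

>>> move_arm --motion '[[[-0.02,0,0],[0,0,0],18],[[-0.04,0,0],[0,0,0],18],[[-0.05,0,0],[0,0,0],18],[[-0.05,0,0],[0,0,0],18]]'

```text
time_s: 12.88
eef_pos: [0.5057, 0.1676, 0.0137]
eef_rot: [0.0, 0.653, 0.757, -0.0]
wrist_force: [-0.2, 0.3, -0.7]
opening: 0.181
```

>>> move_arm --motion '[[[-0.02,0,0],[0,0,0],18],[[-0.04,0,0],[0,0,0],18],[[-0.05,0,0],[0,0,0],18],[[-0.05,0,0],[0,0,0],18]]'

```text
time_s: 13.38
eef_pos: [0.5061, 0.1647, 0.0137]
eef_rot: [0.0, 0.653, 0.757, 0.0]
wrist_force: [-0.2, 0.3, 0.1]
opening: 0.183
```

>>> move_arm --motion '[[[-0.02,0,0],[0,0,0],18],[[-0.04,0,0],[0,0,0],18],[[-0.05,0,0],[0,0,0],18],[[-0.05,0,0],[0,0,0],18]]'

```text
time_s: 13.88
eef_pos: [0.5065, 0.1621, 0.0137]
eef_rot: [-0.0, 0.653, 0.757, 0.0]
wrist_force: [-0.3, 4.5, -0.1]
opening: 0.176
```

>>> move_arm --motion '[[[-0.003,0,0],[0,0,0],18],[[-0.003,0,0],[0,0,0],18]]'

```text
time_s: 14.12
eef_pos: [0.5065, 0.1619, 0.0137]
eef_rot: [-0.0, 0.653, 0.757, 0.0]
wrist_force: [-1.2, 4.7, -0.2]
opening: 0.18
```

```bash
python3 -c "
from h import *
loc();loc()"
```

```text
('time_s', np.float64(14.125)) ('eef_pos', array([0.5065, 0.1619, 0.0137])) ('eef_rot', array([-1.000e-04,  6.531e-01,  7.573e-01,  1.000e-04])) ('wrist_force', array([-1.1827,  4.7072, -0.1604])) ('opening', np.float64(0.1797))
chest-frame a,b,z mm [  1.07 119.02  13.69] F ex,ey,z [-0.48  4.83 -0.16]
('time_s', np.float64(14.125)) ('eef_pos', array([0.5065, 0.1619, 0.0137])) ('eef_rot', array([-1.000e-04,  6.531e-01,  7.573e-01,  1.000e-04])) ('wrist_force', array([-1.1827,  4.7072, -0.1604])) ('opening', np.float64(0.1797))
chest-frame a,b,z mm [  1.07 119.02  13.69] F ex,ey,z [-0.48  4.83 -0.16]
```

>>> move_arm --motion '[[[-0.005,0,0],[0,0,0],18],[[-0.007,0,0],[0,0,0],18],[[-0.007,0,0],[0,0,0],18]]'

```text
time_s: 14.5
eef_pos: [0.5066, 0.1615, 0.0137]
eef_rot: [-0.0, 0.653, 0.757, 0.0]
wrist_force: [-0.6, 5.0, 0.7]
opening: 0.181
```

>>> move_arm --motion '[[[0.15,0,0],[0,0,0],18],[[0.3,0,-0.3],[0,0,0],18],[[0.3,0,-1.2],[0,0,0],0],[[0.2,0,-2.1],[0,0,0],0],[[-0.6,0,-2.3],[0,0,0],0],[[-1.4,0,-2.3],[0,0,0],0],[[-1.97,0,-2.2],[0,0,0],0],[[-1.97,0,-1.6],[0,0,0],0],[[-1.97,0,-1.5],[0,0,0],0],[[-1.97,0,-1.5],[0,0,0],0]]'

```text
time_s: 15.75
eef_pos: [0.524, 0.0448, 0.1043]
eef_rot: [-0.0, 0.653, 0.758, -0.0]
wrist_force: [0.3, -0.5, -0.4]
opening: -0.001
```

```bash
python3 -c "
from h import *
loc()"
```

```text
('time_s', np.float64(15.75)) ('eef_pos', array([0.524 , 0.0448, 0.1043])) ('eef_rot', array([-1.000e-04,  6.528e-01,  7.575e-01, -1.000e-04])) ('wrist_force', array([ 0.261 , -0.4971, -0.3844])) ('opening', np.float64(-0.0008))
chest-frame a,b,z mm [  1.1    0.61 104.34] F ex,ey,z [ 0.18 -0.53 -0.38]
```

Next I lower in small steps, to about 0.5 mm above the expected contact at 0.096 first.

>>> move_arm --motion '[[[0,0,0.05],[0,0,0],0],[[0,0,0.1],[0,0,0],0],[[0,0,0.12],[0,0,0],0],[[0,0,0.12],[0,0,0],0]]'

```text
time_s: 16.25
eef_pos: [0.524, 0.0443, 0.0965]
eef_rot: [-0.0, 0.653, 0.757, -0.0]
wrist_force: [-0.4, -0.6, -0.1]
opening: 0.004
```

>>> move_arm --motion '[[[0,0,0.008],[0,0,0],0],[[0,0,0.016],[0,0,0],0],[[0,0,0.016],[0,0,0],0]]'

```text
time_s: 16.62
eef_pos: [0.5241, 0.0443, 0.0956]
eef_rot: [0.0, 0.653, 0.757, 0.0]
wrist_force: [0.4, 0.1, 0.6]
opening: 0.003
```

>>> move_arm --motion '[[[0,0,0.008],[0,0,0],0],[[0,0,0.014],[0,0,0],0],[[0,0,0.014],[0,0,0],0]]'

```text
time_s: 17.0
eef_pos: [0.5242, 0.0443, 0.0954]
eef_rot: [0.0, 0.653, 0.757, 0.0]
wrist_force: [-2.9, 0.8, 6.8]
opening: 0.002
```

>>> move_arm --motion '[[[0,0,0.005],[0,0,0],0],[[0,0,0.006],[0,0,0],0],[[0,0,0.006],[0,0,0],0],[[0,0,0.006],[0,0,0],0]]'

```text
time_s: 17.5
eef_pos: [0.5242, 0.0443, 0.0954]
eef_rot: [0.0, 0.653, 0.757, 0.0]
wrist_force: [-3.9, 0.1, 9.7]
opening: -0.001
```

>>> move_arm --motion '[[[0,0,0.002],[0,0,0],0],[[0,0,0.002],[0,0,0],0],[[0,0,0.002],[0,0,0],0],[[0,0,0.002],[0,0,0],0],[[0,0,0.002],[0,0,0],0],[[0,0,0.002],[0,0,0],0]]'

```text
time_s: 18.25
eef_pos: [0.5242, 0.0443, 0.0953]
eef_rot: [0.0, 0.653, 0.757, 0.0]
wrist_force: [-3.6, 0.9, 10.7]
opening: -0.001
```

```bash
python3 -c "
from h import *
loc()"
```

```text
('time_s', np.float64(18.25)) ('eef_pos', array([0.5242, 0.0443, 0.0953])) ('eef_rot', array([2.000e-04, 6.530e-01, 7.573e-01, 1.000e-04])) ('wrist_force', array([-3.6406,  0.8839, 10.7335])) ('opening', np.float64(-0.0012))
chest-frame a,b,z mm [ 1.26  0.11 95.35] F ex,ey,z [-3.47  1.41 10.73]
```

>>> move_arm --motion '[[[0,0,-0.05],[0,0,0],0],[[0,0,-0.2],[0,0,0],0],[[0,0,-0.8],[0,0,0],0],[[0,0,-1.6],[0,0,0],0],[[0.8,0,-2.2],[0,0,0],0],[[1.7,0,-2.4],[0,0,0],0],[[2.6,0,-2.4],[0,0,0],0],[[3.4,0,-2.4],[0,0,0],0],[[4,0,-2.4],[0,0,0],0],[[4,0,-2.4],[0,0,0],0]]'

```text
time_s: 19.5
eef_pos: [0.488, 0.2838, 0.2385]
eef_rot: [-0.0, 0.652, 0.758, 0.0]
wrist_force: [0.2, -0.8, 0.2]
opening: -0.004
```

```bash
python3 - <<'E'
from meas import *
loc()
im,(pc,pw)=measure("h",c0=[.452,-.0965,.15],w0=[.513,.09,.148],wc=((262,245),(345,298))); show("h",im,pc,[*P(.0015,.0435,0)[:2],YAW])
E
```

```text
('time_s', np.float64(19.5)) ('eef_pos', array([0.488 , 0.2838, 0.2385])) ('eef_rot', array([-1.000e-04,  6.517e-01,  7.585e-01,  2.000e-04])) ('wrist_force', array([ 0.2328, -0.7538,  0.1525])) ('opening', np.float64(-0.0036))
chest-frame a,b,z mm [  0.7  242.38 238.46] F ex,ey,z [ 0.12 -0.78  0.15]
{'top': np.int64(12334), 'scene': np.int64(8127)} {'top': np.int64(626), 'scene': np.int64(796)}
chest top [ 0.4517 -0.0967  0.1512] 0.054
chest scene [ 0.454  -0.0935  0.1437] 0.07
chest both [ 0.4521 -0.0958  0.1488] 0.135
wedge top [0.5159 0.0966 0.1378] 0.59
wedge scene [0.5205 0.0928 0.1619] 0.128
wedge both [0.5183 0.0929 0.1829] 0.771
```

View pics/h_scene.png

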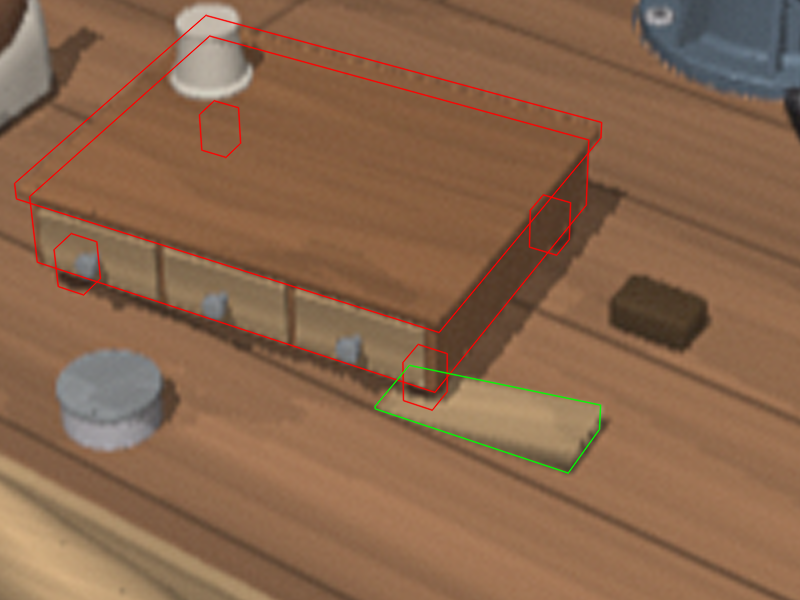

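```bash
python3 -c "
from h import *
print(workorder.hand_in()); obs()"
```

```text
the job is handed in; nothing more can be done
None
the job is handed in; nothing more can be done
```

The wedge is now tight under the short foot, the chest no longer rocks, and I handed the job in at about 20 s of the 72 s allowed.

- **Wedging:** I pushed the wedge into line with shut or nearly shut fingertips, never gripping it. I then pushed it thin end first under the foot until it bound at about 5 N. That was roughly 22 mm past the foot's middle, so the gap is about 5 mm.
- **Pressing:** I pressed above the foot with up to 10.7 N, for about 1 s near 10 N. The top gave about 0.3 mm at most, so no second push was needed.
- **Last picture:** The chest's fitted position was unchanged to within 1–2 mm. The wedge was straight under the foot, the wax, tin and spool looked unmoved, and the arm was clear of everything. I did not re-measure the shoes, awl or tea glass.
- **What disagreed:** The two cameras put the chest 2–3 mm apart. The wedge fits were poor once it was partly hidden, so its final place comes mainly from the fingertip position and the picture. During the press there was also a sideways force of about 3.5 N, but the chest showed no movement from it.

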